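# Fit the centrifuge rotor on its keyed spindle

## Robot

A 6-joint arm with a two-finger parallel gripper is mounted at the origin on the work surface. World frame = base frame: x ahead of the robot, y to its left, z up, the work surface at z = 0. Lengths are in m, angles in rad, forces in N, time in s.
With the tool pointing down it reaches from about 0.375 to 0.925 m from the base axis. Payload 5.7 kg.
Tool frame: the origin (TCP) lies midway between the tips of the shut fingers; the grasp point (between the pads) lies 19 mm behind it; z points along the fingers, x is the direction in which the jaws open and shut, and the axes are right-handed (so a half turn about z gives the same grasp; the last joint's range is limited). The gripper opens to 88 mm and grips with 3 to 60 N. Pads are 20 mm wide; open, the fingers measure 115 mm over their backs; the gripper's body (75 mm by 178 mm) begins 61 mm behind the grasp point.
Start: joints at [-1.361, 0.359, 1.51, -0, 1.272, -0.115], TCP at [0.191, -0.569, 0.223] pointing down, gripper open.
Joint ranges: [-2.97, 2.97], [-1.01, 2.36], [0.21, 2.38], [-0.96, 4.11], [0.2, 2.71], [-2.98, 2.98]. Speed limits (rad/s): [2.39, 2.39, 3.14, 3.14, 3.14, 3.14].

## Interface

Orientations are given as a unit quaternion [x, y, z, w].
In Python, from bench import move_ptp, servo_line, goto_joints, move_gripper, sleep, inverse_kinematics, capture, PlanningError, close_job, spot_in, silhouettes, current_clock, current_joint_pos, current_qvel, current_joint_torque, current_position, current_orientation, current_force, current_torque, current_finger_gap gives the robot as it stands. Calls block until the motion is done:
- move_ptp(position, orientation): joint-space move of the TCP to a pose.
- servo_line(position, orientation=None, rate=0.15, contact_N=None): straight line of the TCP; orientation=None keeps the orientation; rate is the mean speed in m/s. With contact_N (N) it stops when the force on the tool has changed by that much, and returns True; else False.
- goto_joints(angles): joint-space move.
- move_gripper(opening): finger opening in m; the grip force is fixed at half the most; returns when the fingers have stopped.
- sleep(seconds).
- inverse_kinematics(position, orientation): joint angles nearest the present ones, or None.
- capture(name): name is "side" or "top"; returns a dict with "image" (480x640x3 uint8, blue, green, red), "range_z" (480x640 float32, m along the optical axis (not along the pixel's ray), 0 where there is no reading), "intrinsics" (3x3 intrinsics, pixels), "R" (3x3) and "t" (3): a world point X has camera coordinates R X + t. Camera axes: x right, y down, z forward; pixel columns grow to the right and rows downward; lengths in m; the calibration is good to about 2 mm. A picture is of the moment at which its call begins.
A pose or a line that the arm cannot do raises PlanningError and nothing moves.
- close_job(): hands the job in, once; it reports no verdict.
Trained networks look in the newest picture that a camera, given by its name, has taken for a name from the list of things; names that differ only in an ending like _2 or _b are one class to them, and where a whole thing is asked for, a point or a joint stands for the part that bears it (a point fixed in the world has none). Each returns a list of dicts, best first, with "conf" (0 to 1); they miss things now and then, are a little off and sometimes report something else, mostly with a low value. They report only what shows in the picture. A call takes as long as a camera call. They do not tell look-alikes from the thing itself.
- spot_in(camera, query): "xy" ([column, row] in pixels, amid what is visible of it).
- silhouettes(camera, query): "region" (480x640 bool, what is visible of it) and "xy" ([column, row] in pixels, amid what is visible of it).
Readings, each from a call of its own:
- current_clock(): time.
- current_joint_pos(): joint angles.
- current_qvel(): joint speeds.
- current_joint_torque(): joint torques, N m.
- current_position(): TCP position.
- current_orientation(): TCP orientation.
- current_force(): force on the tool from outside, world axes, zero at the start.
- current_torque(): the same for the moment, N m.
- current_finger_gap(): finger opening in m.
Only numpy, scipy, OpenCV 4.12 (cv2) and the standard library are available. Lean on these libraries where they do the work, as an engineer would, in place of code of your own. Each camera call takes 0.05 s, during which the arm holds its last target.

## Task

Lift the blue rotor off its stand by the black knob, lower it over the centrifuge's drive spindle and turn it gently until the keyway under its hub drops over the spindle's key and the rotor sits level and fully home; then let go of it. Do not force or hammer it down on the key (press or twist with clearly less than 35 N), and leave everything else on the bench where it is.

Things in the scene. Friction and masses are not known exactly. Their poses are not given: they have to be found in the camera images.
- rotor_hub (a point): the rotor, loose, 0.2 to 0.35 kg: a blue disc 100 mm across with eight black tube pits and a round black knob on top. Point on its axis, 28.5 mm above the hub's underside, half its height; z up along the axis. Starts upright on its stand, this point 43.5 mm above the bench. Relative to the point the disc's top is at -4 mm (rim) to -1 mm (by the knob), its underside at -18.5 mm
- knob (a point): the grip point on the rotor's round black knob, on the axis, 18.5 mm above rotor_hub. The knob is 30 mm across; its sides run from 16 mm below this point to its top 10 mm above; it may be gripped at any yaw
- keyway (a point): point on the rotor's axis at the hub's underside (28.5 mm below rotor_hub). The hub is 34 mm across, its bore 14 mm across and 31 mm deep. One straight keyway, 8 mm wide and 9 mm deep, runs right across the underside along this point's x axis, so a half turn fits as well; white lines on the disc and across the knob's top show its direction
- centrifuge: the centrifuge, fixed: white round housing 210 mm across with a grey control block at its front (-x), lid off, open bowl 166 mm across inside, rim 75 mm and bowl floor 50 mm above the bench; origin under its centre, x from front to back, z up. In the bowl stands the steel drive spindle; it is braked and does not turn with the rotor
- seat (a point): on the spindle's axis, 56 mm above the bench: the shoulder (36 mm across) where the hub's underside rests when home. On it stands a brass key bar through the axis: 30 mm long, 6 mm wide, 8 mm high (so an unaligned hub rests 8 mm above this point). The bar's direction is not measured: anywhere up to 0.9 rad either side of the machine's x axis. The play is about 5 degrees either way
- nose (a point): tip of the spindle, on its axis, 28 mm above seat. The tip is a cone 5 mm high, 6 mm across at this point, widening to the spindle's 12 mm; x, y, z are the machine's axes
- stand: the rotor's round grey stand with a black rubber top, fixed, 90 mm across, 15 mm high; origin under its centre
- lid: clear shallow domed centrifuge lid lying on the bench, 208 mm across, 57 mm high with its knob; origin where its underside is centred; leave it alone
- tube_rack: orange tube rack with capped tubes, 90 x 200 mm, 71 mm high; origin where its underside is centred; leave it alone
- dish_a: open clear dish, 60 mm across, 13 mm high; origin where its underside is centred; leave it alone
- spatula: steel spatula with a handle, 150 mm long, lying along its x axis; origin where its underside is centred; leave it alone
- medium: amber bottle, 60 mm across, 120 mm high; origin where its underside is centred; leave it alone
- jar: clear jar with a blue cap, 72 mm across, 80 mm high; origin where its underside is centred; leave it alone
- tip_box: blue box of yellow pipette tips, 80 x 120 mm, 56 mm high; origin where its underside is centred; leave it alone
Things that resemble listed ones, but are neither listed nor needed, are in the scene too. Leave any pink or red look-alike of the part that bears rotor_hub alone.

How it is judged:
By the outcome, as a careful person would: the job done as asked, in the order asked, and still so for the second after the job is handed in, with the robot touching nothing.
It also fails if it takes over 72 s, if anything falls off the work surface, if the arm or the gripper's body presses on something with over 40 N, if the wrist force passes 120 N, or if a joint passes its speed limit or range.

## Working session

There is one attempt and no reset: what is moved stays moved. The work goes in short steps, each a Python script; the robot and the scene stay as the last script left them, time stands still between calls to the robot, and variables do not carry over. Pictures are saved under pics/ and viewed, and the job is handed in when it is done.

```bash
mkdir -p pics; cat > h.py <<'E'
import numpy as np, cv2
from bench import *
def pt(c,u,v,z=None):
    K,R,t=c["intrinsics"],c["R"],c["t"]
    r=np.linalg.inv(K)@np.array([u,v,1.])
    if z is None:
        d=c["range_z"][int(round(v)),int(round(u))]; return R.T@(r*d-t)
    o=-R.T@t; w=R.T@r; return o+w*(z-o[2])/w[2]
def proj(c,X):
    p=c["intrinsics"]@(c["R"]@np.asarray(X)+c["t"]); return p[:2]/p[2]
def cloud(c,m):
    v,u=np.nonzero(m&(c["range_z"]>0)); d=c["range_z"][v,u]
    P=(np.linalg.inv(c["intrinsics"])@np.vstack([u,v,np.ones_like(u)]))*d
    return (c["R"].T@(P-np.asarray(c["t"])[:,None])).T
E
python3 - <<'E'
from h import *
for n in("top","side"):
    c=capture(n); cv2.imwrite(f"pics/{n}0.png",c["image"])
    print(n,-c["R"].T@c["t"],c["R"].round(2).tolist(),c["intrinsics"][0,0])
    for q in("rotor_hub","knob","keyway","seat","nose","centrifuge","stand"):
        for s in spot_in(n,q)[:3]:
            u,v=s["xy"]; print(q,round(s["conf"],2),np.round(s["xy"],1),pt(c,u,v).round(3))
print(current_clock())
E
```

```text
top [ 0.30481073 -0.00315956  1.37101653] [[0.03, -1.0, -0.0], [-0.98, -0.03, -0.18], [0.18, 0.01, -0.98]] 441.0595810119965
rotor_hub 0.77 [374.4 304. ] [ 0.373 -0.168  0.056]
rotor_hub 0.56 [393.8 258.4] [ 0.509 -0.224  0.072]
rotor_hub 0.34 [247.5 259.2] [0.496 0.214 0.059]
knob 0.85 [395.5 261.2] [ 0.5   -0.228  0.074]
knob 0.66 [428.  308.5] [ 0.364 -0.327  0.053]
knob 0.59 [373.4 305.2] [ 0.37  -0.166  0.055]
keyway 0.74 [392.1 258.6] [ 0.508 -0.218  0.072]
keyway 0.71 [425.9 309. ] [ 0.363 -0.32   0.057]
keyway 0.7 [369.7 299.6] [ 0.386 -0.154  0.058]
seat 0.77 [248.5 256.8] [0.503 0.21  0.066]
centrifuge 0.98 [247.2 259.9] [0.495 0.215 0.056]
stand 0.31 [322.3 222.3] [ 0.629 -0.008  0.005]
side [0.30047936 0.76373147 0.86176071] [[-0.94, -0.33, 0.02], [-0.24, 0.65, -0.72], [0.23, -0.69, -0.69]] 467.9170491753993
rotor_hub 0.93 [417.1 211.4] [ 0.365 -0.301  0.026]
rotor_hub 0.83 [361.9 211.8] [ 0.505 -0.213  0.051]
rotor_hub 0.62 [401.9 246.3] [ 0.375 -0.144  0.026]
knob 0.67 [354.3 287.4] [0.456 0.017 0.004]
knob 0.65 [417.6 212. ] [ 0.363 -0.298  0.027]
knob 0.64 [402.6 244.4] [ 0.375 -0.148  0.03 ]
keyway 0.92 [359.4 214.5] [ 0.51  -0.208  0.044]
keyway 0.76 [420.5 211. ] [ 0.356 -0.304  0.028]
keyway 0.61 [401.4 244.6] [ 0.377 -0.143  0.033]
seat 0.68 [304.3 339.9] [0.503 0.235 0.054]
seat 0.35 [283.9 465.1] [0.45  0.474 0.034]
nose 0.64 [304.4 341.2] [0.503 0.235 0.05 ]
nose 0.6 [201.9 316.7] [0.717 0.27  0.08 ]
centrifuge 0.63 [303.7 344.2] [0.501 0.243 0.051]
stand 0.74 [357.  228.3] [ 0.507 -0.185  0.014]
0.8
```

View pics/top0.png

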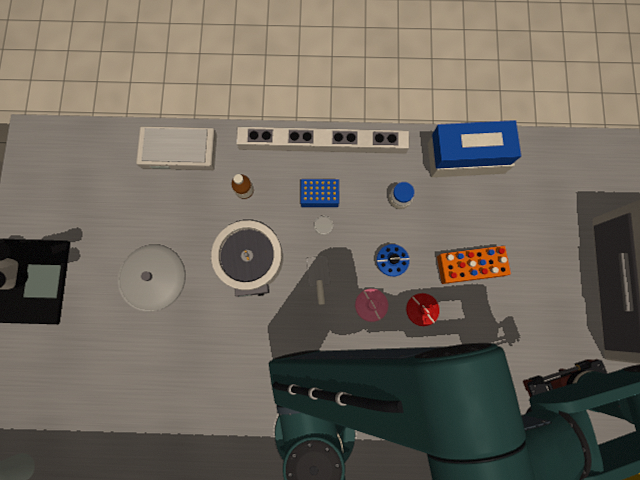

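View pics/side0.png

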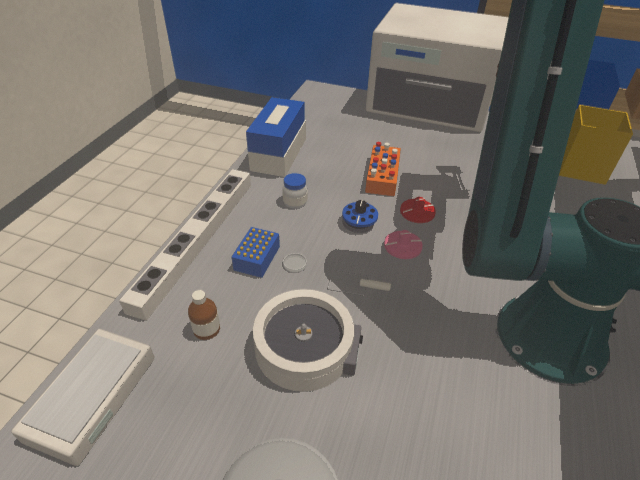

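```bash
python3 - <<'E'
from h import *
c=capture("top");s=capture("side")
np.savez("c0.npz",**{"t_"+k:v for k,v in c.items() if k!="name"},**{"s_"+k:v for k,v in s.items()})
a=c["image"][225:295,360:430]; b=c["image"][225:295,213:283]
a=cv2.resize(a,None,fx=5,fy=5,interpolation=2);b=cv2.resize(b,None,fx=5,fy=5,interpolation=2)
d=cv2.resize(s["image"][180:240,325:395],(350,300),interpolation=2); e=cv2.resize(s["image"][310:370,270:340],(350,300),interpolation=2)
cv2.imwrite("pics/z0.png",np.vstack([np.hstack([a,b])[:300],np.hstack([d,e])]))
E
```

```text
(no output)
```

View pics/z0.png

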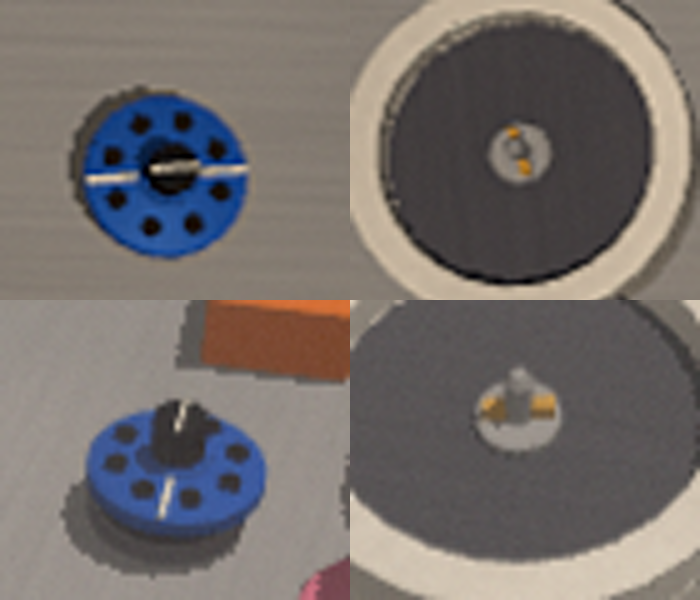

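```bash
cat > m.py <<'E'
from h import *
def blue(c,box):
    h=cv2.cvtColor(c["image"],cv2.COLOR_BGR2HSV); m=(h[...,0]>95)&(h[...,0]<130)&(h[...,1]>130)&(h[...,2]>60)
    o=np.zeros_like(m); x0,y0,x1,y1=box; o[y0:y1,x0:x1]=m[y0:y1,x0:x1]; return o
def brass(c,box):
    h=cv2.cvtColor(c["image"],cv2.COLOR_BGR2HSV); m=(h[...,0]>8)&(h[...,0]<30)&(h[...,1]>120)
    o=np.zeros_like(m); x0,y0,x1,y1=box; o[y0:y1,x0:x1]=m[y0:y1,x0:x1]; return o
def white(c,box):
    I=c["image"].astype(int); m=(I.min(2)>140)
    o=np.zeros_like(m); x0,y0,x1,y1=box; o[y0:y1,x0:x1]=m[y0:y1,x0:x1]; return o
def axis(P):
    q=P[:,:2]-P[:,:2].mean(0); w=np.linalg.svd(q,full_matrices=False)[2][0]; return (np.arctan2(w[1],w[0])+np.pi/2)%np.pi-np.pi/2
def plane(c,m,z):
    v,u=np.nonzero(m); return np.array([pt(c,a,b,z) for a,b in zip(u,v)])
def cfit(P):
    A=np.c_[2*P,np.ones(len(P))]; x=np.linalg.lstsq(A,(P**2).sum(1),rcond=None)[0]; return x[:2],np.sqrt(x[2]+x[:2]@x[:2])
E
python3 - <<'E'
from m import *
f=np.load("c0.npz"); C={n:{k[2:]:f[k] for k in f if k[0]==n} for n in "ts"}
for n,rb,kb in(("t",(368,235,418,285),(238,246,258,268)),("s",(335,190,385,236),(290,318,318,345))):
    c=C[n]
    m=blue(c,rb); 
    cs,_=cv2.findContours(m.astype(np.uint8),0,1); k=max(cs,key=cv2.contourArea)
    hull=cv2.convexHull(k)[:,0]
    P=np.array([pt(c,u,v,.0395)[:2] for u,v in hull]); print(n,"disc hull fit",cfit(P), m.sum())
    w=white(c,rb); P=plane(c,w,.0405); print("white",w.sum(),axis(P),P.mean(0))
    ctr=cfit(np.array([pt(c,u,v,.0395)[:2] for u,v in hull]))[0]
    r=np.linalg.norm(P[:,:2]-ctr,axis=1); print(" outer",axis(P[r>.027]),(r>.027).sum(),sorted(r.round(3))[::4])
    b=brass(c,kb); P=plane(c,b,.064); print("brass",b.sum(),axis(P),P.mean(0),np.c_[np.nonzero(b)].tolist())
    # rim circle of the housing by depth
    d=c["range_z"]; full=np.zeros(d.shape,bool)
    s=proj(c,[.5,.21,.06]).astype(int); full[s[1]-90:s[1]+90,s[0]-90:s[0]+90]=1
    P=cloud(c,full); 
    P=P[(abs(P[:,2]-.075)<.004)&(np.linalg.norm(P[:,:2]-[.5,.215],axis=1)<.13)]
    x=np.array([.5,.215])
    for _ in range(30):
        r=np.linalg.norm(P[:,:2]-x,axis=1); Q=P[(r>.078)&(r<.11)]
        x=cfit(Q[:,:2])[0]
    r=np.linalg.norm(Q[:,:2]-x,axis=1); print("rim",x,len(Q),r.min(),r.max(),Q[:,2].mean())
    # high points: spindle, knob
    P=cloud(c,full); r=np.linalg.norm(P[:,:2]-x,axis=1); Q=P[(r<.03)&(P[:,2]>.068)]; print("spindle pts",Q.round(4).tolist())
    s=proj(c,[.505,-.22,.06]).astype(int); full[:]=0; full[s[1]-30:s[1]+30,s[0]-30:s[0]+30]=1
    P=cloud(c,full); Q=P[(P[:,2]>.068)&(np.linalg.norm(P[:,:2]-ctr,axis=1)<.03)]; print("knobtop",Q.mean(0),len(Q))
print(proj(C["t"],[.505,.2125,.084]),proj(C["s"],[.505,.2125,.084]))
E
```

```text
t disc hull fit (array([ 0.50117604, -0.22544147]), np.float64(0.04336892914763131)) 595
white 21 -1.4697411045955695 [ 0.51030383 -0.22298273  0.0405    ]
 outer -1.4696199969804948 19 [np.float64(0.014), np.float64(0.032), np.float64(0.036), np.float64(0.042), np.float64(0.045), np.float64(0.049)]
brass 11 0.38203079498209913 [0.50918847 0.21726614 0.064     ] [[250, 244], [250, 245], [251, 245], [251, 246], [252, 245], [257, 247], [257, 248], [258, 247], [258, 248], [259, 247], [259, 248]]
rim [0.50983661 0.21612489] 1286 0.08176755695634251 0.10506925656334186 0.07489968858950588
spindle pts [[0.5149, 0.2193, 0.0788], [0.5147, 0.2159, 0.081], [0.5152, 0.2134, 0.0781], [0.5122, 0.2224, 0.0768], [0.5112, 0.2183, 0.0834], [0.5113, 0.2154, 0.0831], [0.5116, 0.2127, 0.0817], [0.5131, 0.2111, 0.0731], [0.5087, 0.2217, 0.0797], [0.508, 0.2179, 0.0846], [0.5079, 0.2148, 0.0859], [0.5084, 0.2123, 0.0832], [0.5099, 0.2108, 0.0741], [0.5052, 0.2179, 0.0837], [0.5056, 0.2153, 0.0815], [0.5056, 0.2123, 0.0821], [0.5078, 0.2115, 0.0686], [0.5045, 0.2173, 0.0691], [0.5015, 0.211, 0.0698]]
knobt
[... 1688 characters left out ...]
0807], [0.5069, 0.2206, 0.079], [0.5056, 0.2181, 0.0764], [0.5146, 0.2234, 0.0755], [0.5121, 0.2243, 0.0779], [0.5102, 0.2234, 0.0777], [0.5072, 0.2256, 0.0818], [0.5069, 0.2204, 0.0754], [0.5056, 0.2183, 0.0733], [0.5142, 0.2246, 0.0739], [0.5118, 0.225, 0.0756], [0.5101, 0.2237, 0.0747], [0.5077, 0.2242, 0.0765], [0.5063, 0.2221, 0.0744], [0.5058, 0.2177, 0.069], [0.5142, 0.2246, 0.0704], [0.5119, 0.2249, 0.0719], [0.5092, 0.226, 0.0746], [0.5083, 0.2228, 0.0709], [0.506, 0.223, 0.0723], [0.5119, 0.2248, 0.0683], [0.5093, 0.226, 0.0712], [0.5075, 0.2249, 0.0706], [0.506, 0.223, 0.0688]]
knobtop [ 0.5125999  -0.2225165   0.07140885] 66
[246.81209575 255.08834284] [307.24104187 322.78044637]
```

```bash
python3 - <<'E'
from m import *
f=np.load("c0.npz"); C={n:{k[2:]:f[k] for k in f if k[0]==n} for n in "ts"}
s=C["s"]
def z(c,box,k):
    x0,y0,x1,y1=box; return cv2.resize(c["image"][y0:y1,x0:x1],None,fx=k,fy=k,interpolation=cv2.INTER_NEAREST)
ims=[]
for n,ctr,off in(("t",[.5108,-.2267],0),("s",[.5122,-.2225],0)):
    c=C[n]; I=c["image"].copy(); 
    p=proj(c,[*ctr,.04]); x0,y0=int(p[0])-27,int(p[1])-30
    im=cv2.resize(I[y0:y0+54,x0:x0+54],None,fx=7,fy=7,interpolation=2)
    h=(np.array([1,1])*3.5)
    def d(X,col): 
        q=((proj(c,X)-[x0,y0])+.5)*7; cv2.circle(im,tuple(int(a) for a in q),1,col,-1)
    for a in np.linspace(0,2*np.pi,90): d([ctr[0]+.05*np.cos(a),ctr[1]+.05*np.sin(a),.0395],(0,255,0))
    for a in np.linspace(0,2*np.pi,40): d([ctr[0]+.015*np.cos(a),ctr[1]+.015*np.sin(a),.072],(0,255,255))
    for yaw,col in((-1.47,(0,0,255)),):
        for r in np.linspace(-.05,.05,40):
            d([ctr[0]+r*np.cos(yaw),ctr[1]+r*np.sin(yaw),.0405 if abs(r)>.02 else .072],col)
    ims.append(im)
    # line pixels: bright low-sat in disc
    hs=cv2.cvtColor(I,cv2.COLOR_BGR2HSV); v,u=np.nonzero((hs[...,1]<110)&(hs[...,2]>120))
    P=np.array([pt(c,a,b,.0405)[:2] for a,b in zip(u,v) if abs(a-p[0])<40 and abs(b-p[1])<40])
    r=np.linalg.norm(P-ctr,axis=1); Q=P[(r<.045)&(r>.022)]
    D=Q-ctr; S=np.sign(D@[np.cos(-1.47),np.sin(-1.47)]); 
    for g in(1,-1): 
        if (S==g).any(): print(n,g,(S==g).sum(),D[S==g].mean(0))
cv2.imwrite("pics/z1.png",np.hstack(ims))
E
```

```text
t 1 16 [ 0.00259919 -0.03229151]
t -1 15 [-0.00482305  0.03291572]
s 1 3 [ 0.00852266 -0.03561636]
s -1 14 [-0.00317686  0.0341834 ]
```

View pics/z1.png

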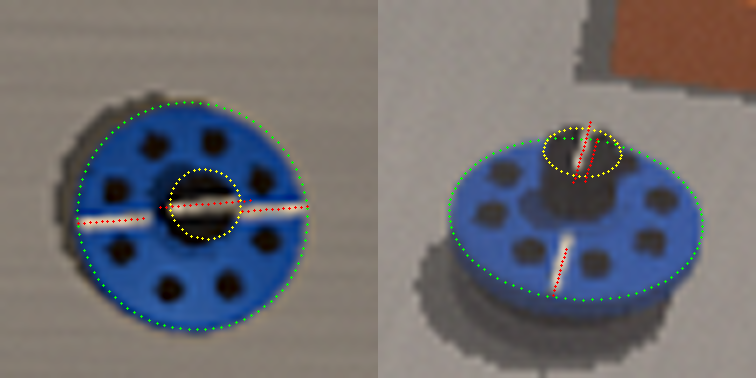

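```bash
cat >> h.py <<'E'
def Q(yaw): # tool down, tool x at angle yaw
    from scipy.spatial.transform import Rotation as T
    x=np.array([np.cos(yaw),np.sin(yaw),0]); z=np.array([0,0,-1.]); return T.from_matrix(np.c_[x,np.cross(z,x),z]).as_quat()
E
python3 - <<'E'
from h import *
for yaw in np.arange(-3,3.2,.5):
    a=inverse_kinematics([.5115,-.2246,.15],Q(yaw)); b=inverse_kinematics([.5104,.2184,.2],Q(yaw))
    print(round(yaw,2),None if a is None else np.round(a,2),None if b is None else np.round(b,2))
print(current_orientation(),current_clock(),current_force())
E
```

```text
-3.0 [-0.54  0.38  1.68 -0.    1.08  2.46] None
-2.5 [-0.54  0.38  1.68 -0.    1.08  1.96] [ 0.28  0.32  1.64 -0.    1.19  2.78]
-2.0 [-0.54  0.38  1.68 -0.    1.08  1.46] [ 0.28  0.32  1.64 -0.    1.19  2.28]
-1.5 [-0.54  0.38  1.68 -0.    1.08  0.96] [ 0.28  0.32  1.64 -0.    1.19  1.78]
-1.0 [-0.54  0.38  1.68 -0.    1.08  0.46] [ 0.28  0.32  1.64 -0.    1.19  1.28]
-0.5 [-0.54  0.38  1.68 -0.    1.08 -0.04] [ 0.28  0.32  1.64 -0.    1.19  0.78]
0.0 [-0.54  0.38  1.68 -0.    1.08 -0.54] [ 0.28  0.32  1.64 -0.    1.19  0.28]
0.5 [-0.54  0.38  1.68 -0.    1.08 -1.04] [ 0.28  0.32  1.64 -0.    1.19 -0.22]
1.0 [-0.54  0.38  1.68 -0.    1.08 -1.54] [ 0.28  0.32  1.64 -0.    1.19 -0.72]
1.5 [-0.54  0.38  1.68 -0.    1.08 -2.04] [ 0.28  0.32  1.64 -0.    1.19 -1.22]
2.0 [-0.54  0.38  1.68 -0.    1.08 -2.54] [ 0.28  0.32  1.64 -0.    1.19 -1.72]
2.5 None [ 0.28  0.32  1.64 -0.    1.19 -2.22]
3.0 [-0.54  0.38  1.68 -0.    1.08  2.75] [ 0.28  0.32  1.64 -0.    1.19 -2.72]
[ 8.12138083e-01 -5.83465279e-01 -2.63834551e-05 -4.53296568e-05] 0.9 [-0.96955383  0.05423726  0.04308421]
```

```bash
python3 - <<'E'
from h import *
q=Q(.3)
move_ptp([.5115,-.2246,.16],q)
print(servo_line([.5115,-.2246,.046],q,rate=.1,contact_N=8),current_position(),current_force())
move_gripper(.02)
print(current_finger_gap(),current_force(),current_clock())
servo_line([.5115,-.2246,.14],rate=.1)
print(current_position(),current_force(),current_finger_gap())
for n in("top","side"):
    c=capture(n); np.save(f"{n}1.npy",c,allow_pickle=True); cv2.imwrite(f"pics/{n}1.png",c["image"])
    p=proj(c,[.5115,-.2246,.13]).astype(int); cv2.imwrite(f"pics/{n}1z.png",cv2.resize(c["image"][p[1]-50:p[1]+50,p[0]-60:p[0]+60],None,fx=4,fy=4,interpolation=2))
print(current_clock())
a=cv2.imread("pics/top1z.png");b=cv2.imread("pics/side1z.png");cv2.imwrite("pics/z2.png",cv2.resize(np.hstack([a,b]),(800,333)))
E
```

```text
False [ 0.51198426 -0.22488552  0.04657441] [ 0.09610326 -0.01778585 -0.02918795]
0.029676495496455672 [-0.32044173  0.13994013  4.2915488 ] 4.8583
[ 0.51097055 -0.22429061  0.13932219] [ 0.49667648  0.90216809 -2.08681837] 0.029428222306183697
6.05
```

View pics/z2.png

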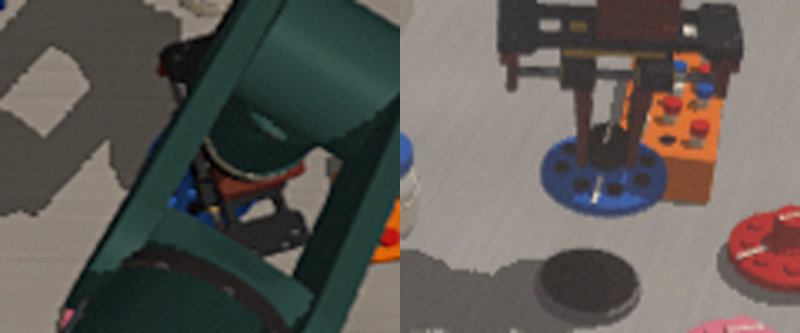

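```bash
cat >> m.py <<'E'
from scipy.optimize import minimize
def fitdisc(c,ctr0,ztop,zbot=None,pits=True):
    """IoU fit of disc silhouette (top & bottom rims) in blue mask"""
    p=proj(c,[*ctr0,ztop]).astype(int); W=45;k=8
    x0,y0=p[0]-W,p[1]-W
    im=cv2.resize(c["image"][y0:y0+2*W,x0:x0+2*W],None,fx=k,fy=k,interpolation=cv2.INTER_LINEAR)
    h=cv2.cvtColor(im,cv2.COLOR_BGR2HSV); m=((h[...,0]>95)&(h[...,0]<130)&(h[...,1]>110)&(h[...,2]>50)).astype(np.uint8)
    n,l,st,_=cv2.connectedComponentsWithStats(m); 
    A=np.linspace(0,2*np.pi,72)
    def mod(x):
        pts=[proj(c,[x[0]+.05*np.cos(a),x[1]+.05*np.sin(a),z]) for z in(ztop,ztop-.0145) for a in A]
        q=((np.array(pts)-[x0,y0]+.5)*k-.5).round().astype(np.int32); o=np.zeros_like(m); cv2.fillConvexPoly(o,cv2.convexHull(q),1); return o
    base=mod(ctr0); base=cv2.dilate(base,np.ones((41,41),np.uint8)); m=m&base
    cs,_=cv2.findContours(m,0,1); hm=np.zeros_like(m); cv2.fillConvexPoly(hm,cv2.convexHull(np.vstack([x for x in cs if cv2.contourArea(x)>100])),1)
    f=lambda x:(mod(x)!=hm).sum()
    r=minimize(f,ctr0,method="Nelder-Mead",options=dict(initial_simplex=np.array(ctr0)+np.array([[0,0],[.004,0],[0,.004]]),xatol=1e-4))
    return r.x,r.fun/hm.sum()
E
python3 - <<'E'
from m import *
f=np.load("c0.npz"); C={n:{k[2:]:f[k] for k in f if k[0]==n} for n in "ts"}
print("t0",fitdisc(C["t"],[.511,-.226],.0395)); print("s0",fitdisc(C["s"],[.512,-.2225],.0395))
c=np.load("side1.npy",allow_pickle=True).item()
print("s1",fitdisc(c,[.511,-.2225],.1323))
# yaw from the line
I=c["image"];ctr=fitdisc(c,[.511,-.2225],.1323)[0]
hs=cv2.cvtColor(I,cv2.COLOR_BGR2HSV); p=proj(c,[*ctr,.1323]).astype(int)
Qs=[]
for b in range(p[1]-30,p[1]+30):
  for a in range(p[0]-30,p[0]+30):
    if hs[b,a,1]<110 and hs[b,a,2]>110:
      X=pt(c,a,b,.1333)[:2]-ctr; r=np.hypot(*X)
      if .022<r<.048 and X[1]>.015: Qs.append(X)
D=np.array(Qs); print(len(D),D.mean(0),np.arctan2(*D.mean(0)[::-1]), current_position())
E
```

```text
t0 (array([ 0.51042072, -0.22577963]), np.float64(0.04434285284268352))
s0 (array([ 0.51310072, -0.2341432 ]), np.float64(0.21247572699158535))
s1 (array([ 0.51388347, -0.23568497]), np.float64(1.1341151044584967))
6 [-0.00501618  0.04045711] 1.6941544769982408 [ 0.51095309 -0.22427209  0.13919966]
```

```bash
python3 - <<'E'
from h import *
q=Q(.3-1.295)
servo_line([.511,-.2243,.2],rate=.15)
move_ptp([.510,.2186,.2],q)
servo_line([.510,.2186,.135],q,rate=.1)
print(current_position(),current_force(),current_torque(),current_finger_gap())
ims=[]
for n in("top","side"):
    c=capture(n); np.save(f"{n}2.npy",c,allow_pickle=True)
    p=proj(c,[.51,.2186,.11]).astype(int); ims.append(cv2.resize(c["image"][p[1]-50:p[1]+50,p[0]-50:p[0]+50],None,fx=4,fy=4,interpolation=2))
cv2.imwrite("pics/z3.png",np.hstack(ims)); print(current_clock())
E
```

```text
[0.51052417 0.21862055 0.13539049] [ 0.33112644  0.20552984 -1.90149625] [-0.01393677 -0.10916477 -0.03979086] 0.029546745488765045
9.3333
```

View pics/z3.png

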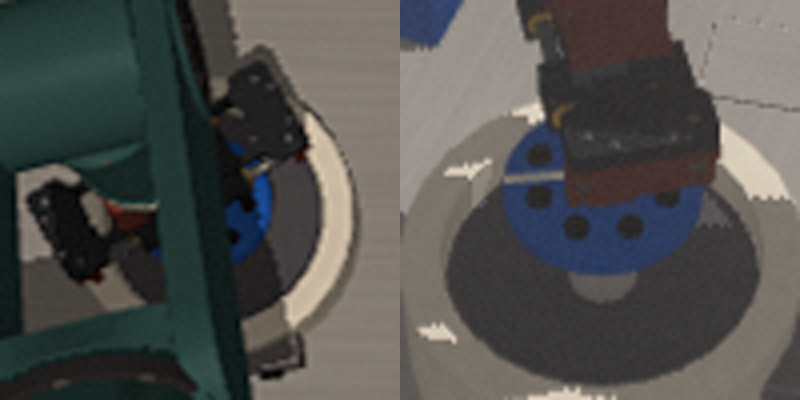

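```bash
python3 - <<'E'
from h import *
c=np.load("side2.npy",allow_pickle=True).item(); 
p=proj(c,[.51,.2186,.11]).astype(int); x0,y0=p-[50,50]
im=cv2.resize(c["image"][y0:y0+100,x0:x0+100],None,fx=6,fy=6,interpolation=2)
def d(X,col): cv2.circle(im,tuple(int(a) for a in (proj(c,X)-[x0,y0]+.5)*6),1,col,-1)
for a in np.linspace(0,2*np.pi,150):
    u=np.array([np.cos(a),np.sin(a)])
    d([*(np.array([.512,.2204])+.05*u),.1284],(0,255,0))
    d([*(np.array([.5109,.2206])+.018*u),.056],(0,255,255))
for r in np.linspace(.02,.05,30):
    for s in(1,-1): d([.512+s*r*np.cos(.385),.2204+s*r*np.sin(.385),.1294],(0,0,255))
cv2.imwrite("pics/z4.png",im)
E
```

```text
(no output)
```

View pics/z4.png

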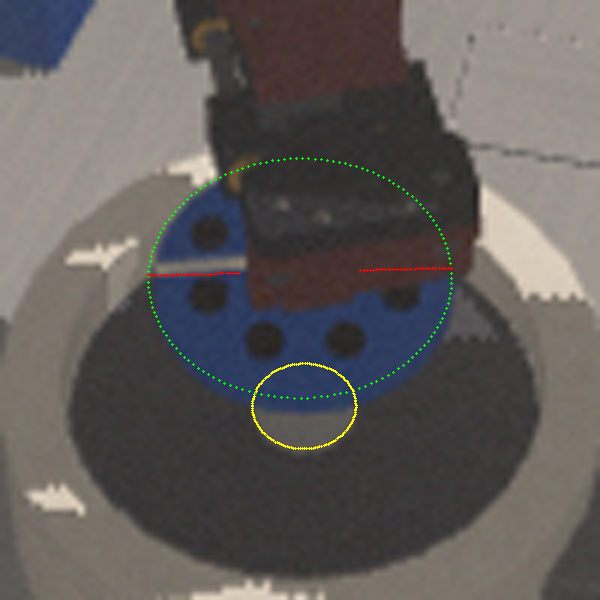

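```bash
python3 - <<'E'
from h import *
c=np.load("side2.npy",allow_pickle=True).item(); 
p=proj(c,[.51,.2186,.11]).astype(int); x0,y0=p-[50,50]
I=c["image"].astype(float); P=[]
for u in range(x0+27,x0+41):
    col=I[y0+38:y0+50,u,2]; w=np.clip(col-110,0,None)
    v=(np.arange(y0+38,y0+50)*w).sum()/w.sum() if w.sum()>0 else np.nan
    X=pt(c,u,v,.1294 if v==v else .1) if v==v else None
    print(u,round(v,2),w.round().astype(int).tolist(),None if X is None else X.round(4)); 
    if X is not None: P.append(X[:2])
P=np.array(P); print(np.polyfit(P[:,0],P[:,1],1))
E
```

```text
280 310.33 [0, 0, 0, 0, 0, 0, 14, 7, 0, 0, 0, 0] [0.5543 0.2347 0.1294]
281 310.0 [0, 0, 0, 0, 0, 0, 14, 0, 0, 0, 0, 0] [0.5528 0.2333 0.1294]
282 310.0 [0, 0, 0, 0, 0, 0, 14, 0, 0, 0, 0, 0] [0.5509 0.2326 0.1294]
283 310.0 [0, 0, 0, 0, 0, 0, 11, 0, 0, 0, 0, 0] [0.5491 0.2319 0.1294]
284 310.0 [0, 0, 0, 0, 0, 0, 10, 0, 0, 0, 0, 0] [0.5472 0.2312 0.1294]
285 310.0 [0, 0, 0, 0, 0, 0, 10, 0, 0, 0, 0, 0] [0.5454 0.2305 0.1294]
286 310.0 [0, 0, 0, 0, 0, 0, 9, 0, 0, 0, 0, 0] [0.5435 0.2298 0.1294]
287 310.0 [0, 0, 0, 0, 0, 0, 9, 0, 0, 0, 0, 0] [0.5417 0.2292 0.1294]
288 310.0 [0, 0, 0, 0, 0, 0, 6, 0, 0, 0, 0, 0] [0.5398 0.2285 0.1294]
289 310.0 [0, 0, 0, 0, 0, 0, 7, 0, 0, 0, 0, 0] [0.5379 0.2278 0.1294]
290 310.0 [0, 0, 0, 0, 0, 0, 7, 0, 0, 0, 0, 0] [0.5361 0.2271 0.1294]
291 309.37 [0, 0, 0, 0, 0, 17, 10, 0, 0, 0, 0, 0] [0.5348 0.2249 0.1294]
292 309.38 [0, 0, 0, 0, 0, 15, 9, 0, 0, 0, 0, 0] [0.5329 0.2243 0.1294]
293 309.28 [0, 0, 0, 0, 0, 18, 7, 0, 0, 0, 0, 0] [0.5312 0.2234 0.1294]
[ 0.45284744 -0.01653362]
```

```bash
python3 - <<'E'
from h import *
for tag,ctr,z in(("side1",[.5125,-.2225],.1323),("side2",[.512,.2204],.1284)):
    c=np.load(tag+".npy",allow_pickle=True).item(); p=proj(c,[*ctr,z]).astype(int)
    h=cv2.cvtColor(c["image"],cv2.COLOR_BGR2HSV)
    m=np.zeros((480,640),bool); m[p[1]-32:p[1]+32,p[0]-35:p[0]+35]=1
    m&=(h[...,0]>95)&(h[...,0]<130)&(h[...,1]>100)
    P=cloud(c,m); P=P[(abs(P[:,2]-z)<.012)&(np.linalg.norm(P[:,:2]-ctr,axis=1)<.06)]
    for _ in range(6):
        A=np.c_[P[:,:2]-ctr,np.ones(len(P))]; k=np.linalg.lstsq(A,P[:,2],rcond=None)[0]; r=P[:,2]-A@k; P=P[abs(r)<max(2*r.std(),.002)]
    print(tag,len(P),k,r.std())
    x0,y0=p-[45,45]; im=cv2.resize(c["image"][y0:y0+90,x0:x0+90],None,fx=6,fy=6,interpolation=2)
    def d(X,col): cv2.circle(im,tuple(int(a) for a in (proj(c,X)-[x0,y0]+.5)*6),1,col,-1)
    for a in np.linspace(0,2*np.pi,150):
        u=np.array([np.cos(a),np.sin(a)])
        d([*(np.array(ctr)+.05*u),z],(0,255,0)); d([*(np.array(ctr)+.05*u),z-.0145],(0,255,255))
    cv2.imwrite(f"pics/{tag}_o.png",im)
a=cv2.imread("pics/side1_o.png");b=cv2.imread("pics/side2_o.png");cv2.imwrite("pics/z5.png",cv2.resize(np.hstack([a,b]),(800,400)))
E
```

```text
side1 246 [ 0.00573387 -0.02299592  0.13284685] 0.001787149460228348
side2 596 [-0.00246203 -0.03050727  0.12970699] 0.001622985670804601
```

View pics/z5.png

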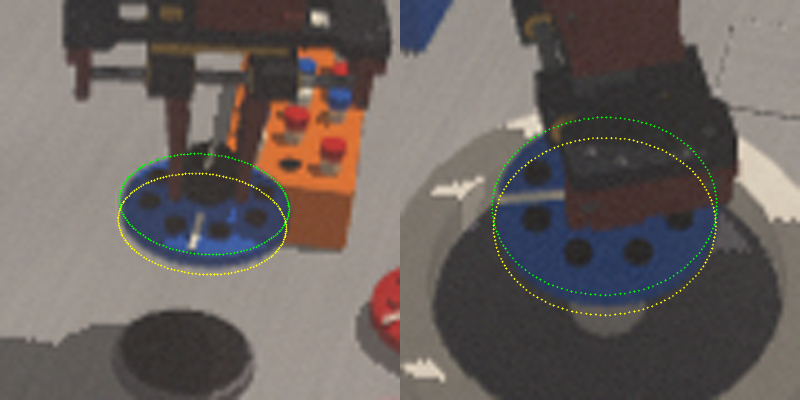

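```bash
python3 - <<'E'
from m import *
f=np.load("c0.npz"); C={n:{k[2:]:f[k] for k in f if k[0]==n} for n in "ts"}
def pits(c,ctr,z,R=.036):
    p=proj(c,[*ctr,z]).astype(int);k=8;W=32;x0,y0=p-W
    im=cv2.resize(c["image"][y0:y0+2*W,x0:x0+2*W],None,fx=k,fy=k,interpolation=cv2.INTER_CUBIC)
    b=im[...,0].astype(np.uint8)
    m=(b<85).astype(np.uint8)
    n,l,st,ce=cv2.connectedComponentsWithStats(m); out=[]
    for i in range(1,n):
        if 400<st[i,4]<2500 and max(st[i,2],st[i,3])<60:
            u,v=(ce[i]+.5)/k-.5+[x0,y0]; X=pt(c,u,v,z); e=X[:2]-ctr
            if .025<np.hypot(*e)<.045: out.append((u,v,*X[:2])); cv2.circle(im,tuple(ce[i].astype(int)),3,(0,255,0),-1)
    return np.array(out),im
ims=[]
c1=np.load("side1.npy",allow_pickle=True).item();c2=np.load("side2.npy",allow_pickle=True).item()
from scipy.optimize import least_squares
for tag,c,ctr,z,yaw in(("t0",C["t"],[.5108,-.2267],.0405,-1.462),("s0",C["s"],[.5124,-.2225],.0405,-1.462),("s1",c1,[.5125,-.2250],.1333,-1.462),("s2",c2,[.512,.2180],.1294,.385)):
    o,im=pits(c,np.array(ctr),z); ims.append(im)
    def model(x,R=None):
        R=x[3]; return [np.array([x[0]+R*np.cos(x[2]+a),x[1]+R*np.sin(x[2]+a),z]) for a in (np.arange(8)+.5)*np.pi/4]
    idx=[]
    M=np.array(model([*ctr,yaw,.036]))
    for r in o: idx.append(np.argmin(np.linalg.norm(M[:,:2]-r[2:],axis=1)))
    def res(x):
        m=model(x); return np.concatenate([proj(c,m[i])-r[:2] for i,r in zip(idx,o)]+[[(x[3]-.0355)*1e4 if len(o)<6 else 0]])
    s=least_squares(res,[*ctr,yaw,.0355]); print(tag,len(o),idx,s.x.round(4),np.sqrt(2*s.cost/max(len(o),1)).round(2))
cv2.imwrite("pics/z6.png",cv2.resize(np.hstack(ims),(800,200)))
E
```

```text
t0 8 [np.int64(1), np.int64(2), np.int64(0), np.int64(3), np.int64(7), np.int64(4), np.int64(6), np.int64(5)] [ 0.5106 -0.2262 -1.4748  0.0342] 0.08
s0 6 [np.int64(1), np.int64(6), np.int64(2), np.int64(5), np.int64(3), np.int64(4)] [ 0.5131 -0.2273 -1.4759  0.0344] 0.07
s1 4 [np.int64(2), np.int64(5), np.int64(3), np.int64(4)] [ 0.5129 -0.2288 -1.4662  0.0355] 0.4
s2 1 [np.int64(7)] [0.5107 0.2159 0.3849 0.0355] 0.0
```

View pics/z6.png

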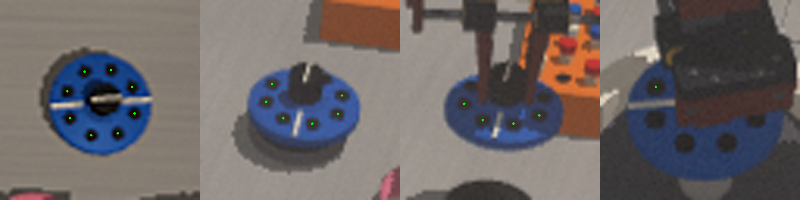

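```bash
cat > rim.py <<'E'
from m import *
from scipy.ndimage import map_coordinates
from scipy.optimize import least_squares
def edgefit(c,ctr,z,R,band,sign=None,n=120,amin=15,wh=None,skip=None):
    g=cv2.cvtColor(c["image"],cv2.COLOR_BGR2GRAY).astype(float)
    x=np.array(ctr,float)
    for it in range(4):
        pts=[]
        for a in np.linspace(0,2*np.pi,n,endpoint=False):
            rs=np.arange(R-band,R+band,.00025); d=np.array([np.cos(a),np.sin(a)])
            uv=np.array([proj(c,[*(x+r*d),z]) for r in rs])
            I=map_coordinates(g,[uv[:,1],uv[:,0]],order=1)
            I=np.convolve(np.pad(I,3,mode="edge"),np.ones(7)/7,"valid")
            k=6; D=I[2*k:]-I[:-2*k]; D=D*(sign or 1); j=np.argmax(D)
            if D[j]>amin: pts.append(x+rs[j+k]*d)
        P=np.array(pts)
        s=least_squares(lambda y:np.linalg.norm(P-y,axis=1)-R,x,loss="soft_l1",f_scale=.0005); x=s.x
    r=np.linalg.norm(P-x,axis=1)-R; return x,len(P),np.median(r),np.abs(r-np.median(r)).mean()
E
python3 - <<'E'
from rim import *
f=np.load("c0.npz"); C={n:{k[2:]:f[k] for k in f if k[0]==n} for n in "ts"}
for n,i in(("t",[.5098,.2161]),("s",[.5109,.2206])):
    c=C[n]
    print(n,"inner",edgefit(c,i,.075,.083,.008,1),"outer",edgefit(c,i,.075,.105,.008,-1),"seat",edgefit(c,i,.056,.018,.006,-1))
# inner using both z and brass extreme
c=np.load("side2.npy",allow_pickle=True).item()
ctr=np.array([.512,.218]);z=.1294
p=proj(c,[*ctr,z]).astype(int);k=8;W=32;x0,y0=p-W
im=cv2.resize(c["image"][y0:y0+2*W,x0:x0+2*W],None,fx=k,fy=k,interpolation=cv2.INTER_CUBIC)
best=None
for th in(60,65,70,75):
    m=(im[...,0]<th).astype(np.uint8); nn,l,st,ce=cv2.connectedComponentsWithStats(m)
    o=[]
    for j in range(1,nn):
        if 500<st[j,4]<2500 and max(st[j,2:4])<60:
            u,v=(ce[j]+.5)/k-.5+[x0,y0]; X=pt(c,u,v,z)[:2]
            if .025<np.hypot(*(X-ctr))<.045: o.append((u,v,*X))
    if not o: continue
    o=np.array(o); mod=lambda x:np.array([[x[0]+.0343*np.cos(x[2]+a),x[1]+.0343*np.sin(x[2]+a),z] for a in (np.arange(8)+.5)*np.pi/4])
    x=np.array([*ctr,.4])
    for _ in range(4):
        M=mod(x); idx=[np.argmin(np.linalg.norm(M[:,:2]-r[2:],axis=1)) for r in o]
        s=least_squares(lambda y:np.concatenate([proj(c,mod(y)[i])-r[:2] for i,r in zip(idx,o)]),x) if len(o)>1 else None
        if s is None: break
        x=s.x
    print(th,len(o),idx,x.round(4),s and np.sqrt(2*s.cost/len(o)))
E
```

```text
t inner (array([0.50946988, 0.21757095]), 120, np.float64(-0.0005021157886201319), np.float64(0.0004610160514716945)) outer (array([0.5091316, 0.2173661]), 120, np.float64(-0.0009996197583674593), np.float64(0.00044793782377948525)) seat (array([0.50920049, 0.21775629]), 120, np.float64(-1.5551885675785249e-06), np.float64(0.0004479662336495195))
s inner (array([0.51109424, 0.21922746]), 120, np.float64(-0.0002464264986953568), np.float64(0.00033369855989674133)) outer (array([0.51109471, 0.21922137]), 120, np.float64(-0.0009815598453555285), np.float64(0.0002980416874169062)) seat (array([0.51151025, 0.21870575]), 117, np.float64(0.00022853744166758533), np.float64(0.0005522135704840016))
60 4 [np.int64(7), np.int64(0), np.int64(1), np.int64(2)] [0.5118 0.2164 0.3668] 0.06381669359706228
65 4 [np.int64(7), np.int64(0), np.int64(1), np.int64(2)] [0.5118 0.2165 0.3666] 0.06302042658310401
70 4 [np.int64(7), np.int64(0), np.int64(1), np.int64(2)] [0.5119 0.2165 0.3663] 0.06605090153216997
75 4 [np.int64(7), np.int64(0), np.int64(1), np.int64(2)] [0.5118 0.2165 0.3662] 0.06588930567152351
```

```bash
python3 - <<'E'
from h import *
q=Q(.3-1.295+.02)
servo_line([.5094,.2208,.13],q,rate=.08)
f0=current_force(); print(current_position(),f0)
for z in (.117,.114,.111,.108,.104,.100,.097):
    r=servo_line([.5094,.2208,z],q,rate=.03,contact_N=5)
    print(z,r,current_position().round(4) if hasattr(current_position(),'round') else current_position(),np.round(np.array(current_force())-f0,2),np.round(current_torque(),3))
    if r: break
print(current_clock())
E
```

```text
[0.50916302 0.22094352 0.12992507] [ 0.35218616  0.45921306 -2.24296612]
0.117 False [0.5093 0.2208 0.1168] [-0.33  0.34  0.56] [-0.05  -0.005 -0.012]
0.114 False [0.5093 0.2208 0.1139] [-0.56 -0.85 -0.05] [ 0.002  0.031 -0.016]
0.111 False [0.5095 0.2207 0.1109] [-1.   -0.82  0.61] [-0.138 -0.108 -0.029]
0.108 False [0.5098 0.2203 0.1078] [ 2.57 -2.61 -1.09] [-0.633 -0.589  0.012]
0.104 False [0.5099 0.2203 0.1037] [ 2.22 -4.42 -2.36] [-0.865 -0.789 -0.048]
0.1 True [0.5098 0.22   0.0997] [ 0.9  -0.68 -0.25] [-0.075 -0.249  0.023]
11.4083
```

```bash
python3 - <<'E'
from h import *
q=Q(.3-1.295+.02)
f0=np.array([.35,.46,-2.24])
xy=np.array([.5099,.2199])
for z in (.0985,.097,.0955,.094,.092,.090,.0885,.0875):
    r=servo_line([*xy,z],q,rate=.02,contact_N=6)
    F=np.array(current_force())-f0
    print(z,r,np.round(current_position(),4),F.round(2),np.round(current_torque(),3))
    if abs(F[2])>6: break
    xy=xy+np.clip(F[:2]*.0001,-.0003,.0003)
print(current_clock(),current_finger_gap())
E
```

```text
0.0985 False [0.5098 0.2199 0.0983] [ 1.32 -2.22 -1.05] [-0.19  -0.388 -0.041]
0.097 False [0.5098 0.2198 0.0968] [ 1.53 -1.27  0.02] [-0.076 -0.258  0.007]
0.0955 False [0.5098 0.2196 0.0953] [-0.43 -0.47 -0.86] [ 0.047 -0.066  0.019]
0.094 False [0.5099 0.2195 0.0939] [-0.04 -0.51 -0.04] [ 0.014 -0.005 -0.034]
0.092 False [0.5099 0.2194 0.0918] [-0.62 -0.19  0.04] [-0.009  0.045 -0.008]
0.09 False [0.5099 0.2194 0.0898] [-0.11 -0.29  0.08] [-0.05  -0.037 -0.005]
0.0885 False [0.51   0.2194 0.0884] [-0.1  -0.11 -0.7 ] [-0.033 -0.03  -0.02 ]
0.0875 False [0.51   0.2194 0.0874] [-1.41 -0.23 -0.11] [-0.036 -0.016 -0.006]
13.4083 0.02945195116039934
```

```bash
python3 - <<'E'
from h import *
q=Q(.3-1.295+.02)
f0=np.array(current_force())
for z in np.arange(.0870,.0835,-.0005):
    r=servo_line([.51,.2194,z],q,rate=.01,contact_N=6)
    F=np.array(current_force())-f0; print(round(z,4),r,np.round(current_position(),4),F.round(2))
    if r or F[2]>5: break
print(current_clock())
E
```

```text
0.087 False [0.5101 0.2195 0.0873] [-0.31 -1.1   3.99]
0.0865 False [0.5102 0.2195 0.0873] [-0.93 -1.22  8.64]
13.9083
```

```bash
python3 - <<'E'
from h import *
q=Q(.3-1.295+.02)
servo_line([.51,.2194,.0874],q,rate=.01); print(current_force())
move_gripper(.06); print(current_finger_gap(),current_force())
servo_line([.51,.2194,.2],q,rate=.15)
move_ptp([.45,-.25,.25],Q(-.3))
ims=[]
for n in("top","side"):
    c=capture(n); np.save(f"{n}3.npy",c,allow_pickle=True); cv2.imwrite(f"pics/{n}3.png",c["image"])
    p=proj(c,[.51,.2194,.08]).astype(int); ims.append(cv2.resize(c["image"][p[1]-50:p[1]+50,p[0]-50:p[0]+50],None,fx=4,fy=4,interpolation=2))
cv2.imwrite("pics/z7.png",np.hstack(ims)); print(current_clock())
for n in("top3","side3"):
    c=np.load(n+".npy",allow_pickle=True).item(); m=np.zeros((480,640),bool)
    p=proj(c,[.51,.2185,.08]).astype(int); m[p[1]-40:p[1]+40,p[0]-40:p[0]+40]=1
    P=cloud(c,m); r=np.linalg.norm(P[:,:2]-[.51,.2185],axis=1)
    A=P[(r>.025)&(r<.045)&(P[:,2]>.074)]; M=np.c_[A[:,:2]-[.51,.2185],np.ones(len(A))]; print(n,np.linalg.lstsq(M,A[:,2],rcond=None)[0],np.median(A[:,2]),"knobtop",np.percentile(P[r<.012][:,2],[50,90]))
E
```

```text
[ 0.41689225 -0.32302905  0.6452106 ]
0.0598974538702172 [-0.26565942  0.84038991 -0.15279824]
17.55
top3 [-0.00040559 -0.00474044  0.08232532] 0.08207862026357925 knobtop [0.11398493 0.11619554]
side3 [ 0.00533798 -0.00243173  0.08218936] 0.08196093935627619 knobtop [0.11288156 0.11526214]
```

View pics/z7.png

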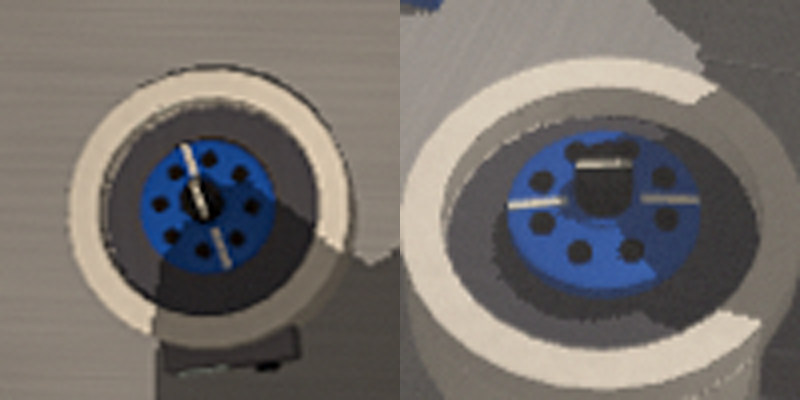

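View pics/side3.png

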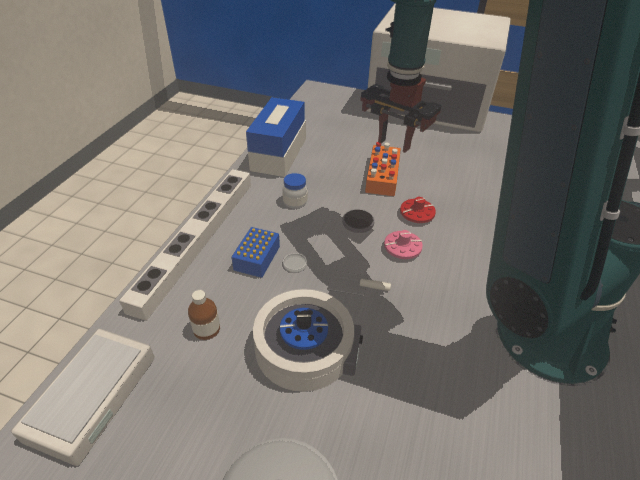

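```bash
python3 -c "
from bench import *
print(current_force(),current_finger_gap());close_job()"
```

```text
[ 0.72556258 -0.24455657 -0.38050125] 0.05979910082607293
the job is handed in; nothing more can be done
```

The blue rotor is on the centrifuge spindle, fully home and level, and released. I handed the job in at about 17.6 s of the 72 s allowed.

- **Pick and placing:** I gripped the rotor by the knob and turned it in the air until its white lines matched the brass key. I first corrected a sideways grip offset of about 2.5 mm, found in the side camera. The keyway went over the key on the first descent, so no search turn on the key was needed.
- **Forces:** Sideways forces on the spindle were about 5 N, and I pressed down with about 9 N to confirm it was home.
- **Height and level:** The gripper stopped at z = 0.0873 m, against 0.0876 m expected. The disc's top reads about 82 mm above the bench in both cameras, where home is 80.5 to 83.5 mm and resting on the key would be about 8 mm higher. The tilt is under about 0.3°.
- **Rest of the bench:** In the last side picture, the look-alikes and the other items in view appear to be where they were. I did not measure each one. The gripper was open and clear when I handed in.
- **Disagreements:** The two cameras differ by 1 to 3 mm in position. My first rotor position from depth was about 2 to 5 mm off in y; I corrected it using the tube pits and the seat edge in the side picture.

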